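# Slide the sample flask into the inspection corner and start the check

## Task

Push the squat ceramic flask across the bench into the corner of the inspection station, so that it stands upright on the bench against both the long back fence and the short end stop. Then, with the flask in place, press the station's push button fully in and let it come back up. Only push the flask along the bench: do not lift or tip it, and leave the other bottle, the glass and the jar where they stand.

Things in the scene. Friction and masses are not known exactly. Their poses are not given: they have to be found in the camera images.
- station: Inspection station fixed to the bench. Origin: inner corner of its two stops, at bench height; at yaw 0 its x points away from the robot, y to the left. Back fence: aluminium bar, face in the plane x = 0 from y = -300 to +12 mm, 12 mm thick (towards +x), 30 mm high. The flask belongs on the bench on the -x, -y side of the corner, its axis then at about (-34, -34) mm.
- end_stop (a point): Free end of the short end stop: middle of its face's lower edge there, at (-80, 0) mm in the station's frame. The stop is a bar like the fence and square to it: face in the plane y = 0 from x = -80 mm to 0, 12 mm thick (towards +y), 30 mm high. Left of it is a grey box 70 x 70 x 30 mm (station frame centre x = -45, y = 65 mm) that carries the push button.
- flask: The thing to push: squat round white ceramic flask, brass collar and flat mushroom stopper, loose. Straight side of radius 34 mm from the bench up to 47 mm, then a shoulder; stopper of radius 21 mm from 73 mm to the top at 83 mm. About 0.2 to 0.4 kg; pushed below 45 mm height it slides, at under 9 N, without tipping. Origin: centre of its underside, z up.
- go (a joint): Travel of the station's push button, m: 0 = up, 0.006 = fully in. It is sprung: fully in takes about 5 N straight down, and it comes back up when let go.
- go_top (a point): Centre of the top of the push button, a white cap of radius 16 mm in a dark round collar of radius 24 mm, 52 mm above the bench when up. Nearby, behind the back fence, stands a small black camera on a post, fixed, 110 mm tall: with its foot it fills x = 76 to 160, y = -64 to -4 mm of the station's frame.
- bottle: Bystander: slim white plastic bottle with a red screw cap, radius 24 mm, 85 mm tall, loose. Origin: centre of its underside. It and the flask stand in either order, left or right, on the robot's side of the fence, at least 110 mm apart centre to centre.
- glass: Bystander: stemmed tulip tasting glass, foot and bowl radius 26 mm, 105 mm tall, loose, to the right of the bottles. Origin: centre of its underside.
- jar: Bystander: stoppered glass jar, radius 40 mm, 107 mm tall, loose, to the left of the station. Origin: centre of its underside.
There are look-alikes about, which are no part of the job. What is shaped like the flask but black is not meant.

How it is judged (in metres and radians):
On the way, in this order (a step that is already met when the one before it is completed fails the run):
1. the flask stands in the corner against the back fence and the end stop (x of flask in the frame of station between -0.038 and -0.031 m and y of flask in the frame of station between -0.038 and -0.031 m and angle between flask's own z axis and vertical below 0.05 rad and height (world z) of flask below 0.003 m), for 0.2 s.
2. the button is pressed in while the flask is in the corner (x of flask in the frame of station between -0.038 and -0.031 m and y of flask in the frame of station between -0.038 and -0.031 m and value of joint go above 0.0045 m), for 0.04 s.
At the end, for the whole second after the job is handed in: The flask stands upright (within 3 degrees) on the bench, at rest, its side within 4 mm of the back fence and within 4 mm of the end stop; the button has been pressed at least 4.5 mm in after the flask was there and is up again; bottle, glass and jar are within 20 mm of where they began (all of step 1 and value of joint go below 0.0015 m and linear speed of flask below 0.01 m/s and distance of each of bottle, glass, jar from where it was at the start of the episode below 0.02 m); the robot touches nothing.
It fails at once if the flask is lifted off the bench (height (world z) of flask above 0.012 m).
It fails at once if the flask is tipped more than 17 degrees (angle between flask's own z axis and vertical above 0.3 rad).
It fails at once if the screw-cap bottle is shoved away or knocked over (distance of bottle from where it was at the start of the episode above 0.02 m or angle between bottle's own z axis and vertical above 0.3 rad).
It fails at once if the tasting glass is shoved away or knocked over (distance of glass from where it was at the start of the episode above 0.02 m or angle between glass's own z axis and vertical above 0.3 rad).
It fails at once if the glass jar is shoved away or knocked over (distance of jar from where it was at the start of the episode above 0.02 m or angle between jar's own z axis and vertical above 0.3 rad).
It also fails if it takes over 56 s, if anything falls off the work surface, if the arm or the gripper's body presses on something with over 40 N, if the wrist force passes 120 N, or if a joint passes its speed limit or range.

## Robot

A 7-joint arm with a two-finger parallel gripper is mounted at the origin on the work surface. World frame = base frame: x ahead of the robot, y to its left, z up, the work surface at z = 0. Lengths are in mm, angles in rad, forces in N, time in s.
With the tool pointing down it reaches from about 400 to 925 mm from the base axis. Payload 4.1 kg.
Tool frame: the origin (TCP) lies at the very end of the fingers, on their centre line; the grasp point (between the pads) lies manip.pinch_z behind it (manip.pinch_z is the distance from the TCP to the grasp point, in mm); z points along the fingers, y is the direction in which the jaws open and shut (so a half turn about z gives the same grasp; the last joint's range is limited). The gripper opens to 85 mm and grips with 20 to 120 N. Pads are 22 mm wide; open, the fingers measure 114 mm over their backs; the gripper's body (76 mm by 85 mm) begins 54 mm behind the grasp point. The pads swing forward as they close: fully open they stand 13 mm farther back than shut.
Start: joints at [-1.363, 0.398, 0.045, 1.537, -0.019, 1.207, -0.051], TCP at [196.285, 619.69, 231.347] pointing down, gripper open.
Joint ranges: [-2.82, 2.82], [-0.49, 2.23], [-1.37, 1.46], [0, 2.46], [-1.36, 4.5], [0.23, 2], [-2.94, 2.94]. Speed limits (rad/s): [2.57, 2.57, 3.14, 3.14, 3.14, 3.14, 3.14].

## Interface

Orientations are given as [roll, pitch, yaw] about the fixed x, y, z axes, in that order (R = Rz(yaw) Ry(pitch) Rx(roll)).
In Python, from workcell import manip, camera, spotter gives the robot as it stands.
- The arm moves only by the tool jog_arm, never from a script. Its argument "commands" is text: rows parted by semicolons, each of 7 numbers parted by spaces: the opening, from 0 (shut) to 1 (fully open), then the shift along the tool's x, y, z in mm, then the turn, a rotation vector about the tool's x, y, z in rad. A call has 1 to 10 rows; each row is the pose to reach, as a shift and turn from the pose commanded when the call began, along the tool's axes at that moment; what a row does not reach only later rows make up. A row lasts 1/8 s, in which the tool goes at most 62.5 mm and 10.7 degrees, less where a joint would pass 70% of its speed; a pose out of reach is approached as far as the arm can. A call with a gripper value outside its range is refused whole. The fingers move at their own pace and stop on an object; "newtons" is the grip in N (left out, the last holds). Time passes only in rows, so rows that repeat a pose let the fingers close. It gives the time, the measured TCP pose, the force and the opening at its end, in the units of the state.
- manip.observe(): the state, without advancing time (a new reading comes with each control period).
- camera(name): name is "scene" or "top" or "wrist"; returns a dict with "color" (384x512x3 uint8, red, green, blue), "vertical_fov" (degrees; the focal length in pixels is half the picture's height over the tangent of half this angle, whatever the lens; pixels are square), "cx", "cy" (the principal point, pixels), "extrinsics" (4x4, takes a point from world to camera coordinates). Camera axes: x right, y up, looking along -z (the intrinsics and any distortion apply to the point x, -y, -z); pixel columns grow to the right and rows downward; lengths in mm; the calibration is good to about 2 mm. A picture is of the moment at which its call begins. There is no depth.
- manip.hand_in(): hands the job in, once; it reports no verdict.
Trained networks look in the newest picture that a camera, given by its name, has taken for a name from the list of things; names that differ only in an ending like _2 or _b are one class to them, and where a whole thing is asked for, a point or a joint stands for the part that bears it (a point fixed in the world has none). Each returns a list of dicts, best first, with "p" (0 to 1); they miss things now and then, are a little off and sometimes report something else, mostly with a low value. They report only what shows in the picture. A call takes as long as a camera call. They do not tell look-alikes from the thing itself.
- spotter.find_in(camera, query): "extent" ([centre column, centre row, width, height] as shares, 0 to 1, of the picture: columns of its width, rows of its height, round what is visible of it).
- spotter.cut_out(camera, query): "mask" (384x512 bool, what is visible of it) and "extent" ([centre column, centre row, width, height] as shares, 0 to 1, of the picture: columns of its width, rows of its height, round what is visible of it).
The state is a dict: "clock": time; "qpos": joint angles; "joint_velocities": joint speeds; "tau": joint torques, N m; "tool_pos": TCP position; "tcp_rot": TCP orientation; "ft_force": force on the tool from outside, world axes, zero at the start; "ft_torque": the same for the moment, N m; "gripper_width": opening from 0.0 (shut) to 1.0 (fully open).
Only numpy, scipy, OpenCV 4.12 (cv2) and the standard library are available. Lean on these libraries where they do the work, as an engineer would, in place of code of your own. Each camera call takes 0.05 s, during which the arm holds its last target.

## Working session

There is one attempt and no reset: what is moved stays moved. The work goes in short steps, Python scripts to look and compute and a tool call to move; the robot and the scene stay as the last step left them, time stands still between calls to the robot, and variables do not carry over. Pictures are saved under pics/ and viewed, and the job is handed in when it is done.

Besides the shell and the picture viewer there is one more tool, called as name(argument=value, ...) on one line, values as JSON. jog_arm: Moves the arm, as the interface text tells. Its arguments: {"type":"object","properties":{"commands":{"type":"string"},"newtons":{"type":"number"}},"required":["commands"]}

```bash
mkdir -p pics; ls; python3 - <<'E'
from workcell import manip, camera, spotter
import cv2,json
print(manip.observe(), manip.pinch_z)
for n in("scene","top","wrist"):
    c=camera(n); cv2.imwrite(f"pics/{n}0.png",c["color"][:,:,::-1])
    print(n,c["vertical_fov"],c["cx"],c["cy"],c["extrinsics"].tolist() if hasattr(c["extrinsics"],'tolist') else c["extrinsics"], [k for k in c])
    if n!="wrist":
        for q in("station","end_stop","flask","go","go_top","bottle","glass","jar"):
            try: print(q,[(round(d["p"],2),[round(float(a)*b) for a,b in zip(d["extent"],(512,384,512,384))]) for d in spotter.find_in(n,q)][:4])
            except Exception as e: print(q,e)
E
```

```text
pics
{'clock': 0.0, 'qpos': array([-1.36295089,  0.39921054,  0.04502872,  1.53789402, -0.01872487,
        1.20691259, -0.0506793 ]), 'joint_velocities': array([-5.42364841e-04,  1.16672161e-03, -2.35231453e-04,  1.59061878e-03,
       -8.77778470e-05, -1.85636659e-03, -8.53904185e-04]), 'tau': array([-1.19130227e-04, -4.75128758e+01,  1.36475354e+00, -2.54228765e+01,
        1.16025552e-02,  9.56868898e-03,  1.34555006e-05]), 'tool_pos': array([196.10867121, 619.03163119, 230.24515119]), 'tcp_rot': array([-3.13959306e+00,  1.13397540e-04,  2.83487574e+00]), 'ft_force': array([ 0.37889232, -0.15691366,  0.9237885 ]), 'ft_torque': array([-0.03752826,  0.00285248,  0.02446148]), 'gripper_width': 1.0007933654403804} 18.700000000000003
scene 55.656364704911475 254.10842278873187 182.3192228733545 [[-0.09572899533199852, 0.9951929424408662, -0.020663174214451047, 61.30413046987005], [-0.693604044619156, -0.051800711162742465, 0.7184915556991478, 362.67416805910307], [0.7139673583159624, 0.08311253599141756, 0.6952286800905163, -1297.0588989551522], [0.0, 0.0, 0.0, 1.0]] ['color', 'vertic
[... 802 characters left out ...]
 [275, 207, 29, 28]), (0.85, [223, 223, 36, 30]), (0.75, [403, 233, 31, 21]), (0.7, [281, 121, 181, 108])]
go [(0.59, [213, 155, 14, 12]), (0.24, [135, 158, 44, 39])]
go_top [(0.54, [208, 154, 15, 18])]
bottle [(0.89, [327, 224, 25, 20])]
glass [(0.57, [402, 231, 34, 19])]
jar [(0.57, [136, 157, 45, 38])]
wrist 59.262500791731156 254.9086418621733 195.94047039865092 [[0.30291389449579836, 0.9530179199835855, -0.00012927316670138824, -649.5427857874878], [-0.9190826394858919, 0.2920917863584229, -0.2645174666021031, 33.295544318198566], [-0.25205212619027345, 0.0802448286938718, 0.9643808859319313, -378.07627946074564], [0.0, 0.0, 0.0, 1.0]] ['color', 'vertical_fov', 'cx', 'cy', 'extrinsics']
```

```bash
python3 - <<'E'
import cv2
a=cv2.imread("pics/top0.png");cv2.imwrite("pics/top0c.png",cv2.resize(a[60:270,100:440],None,fx=2.3,fy=2.3,interpolation=2))
a=cv2.imread("pics/scene0.png");cv2.imwrite("pics/scene0c.png",cv2.resize(a[100:310,120:420],None,fx=2.6,fy=2.6,interpolation=2))
E
```

```text
(no output)
```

View pics/top0c.png

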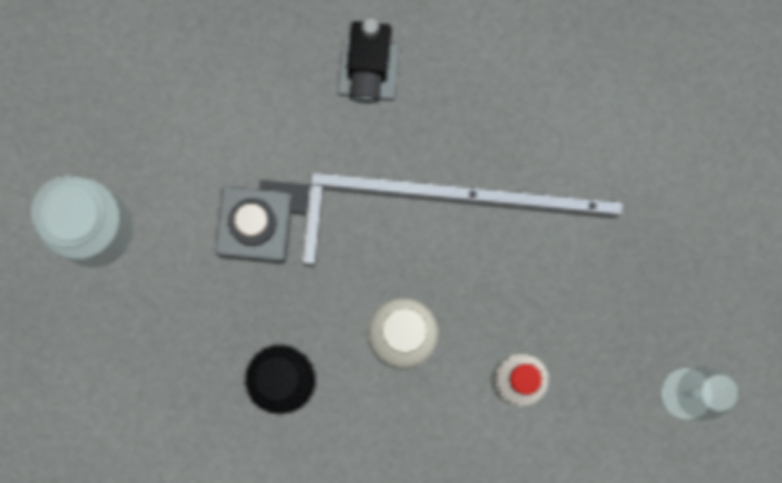

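View pics/scene0c.png

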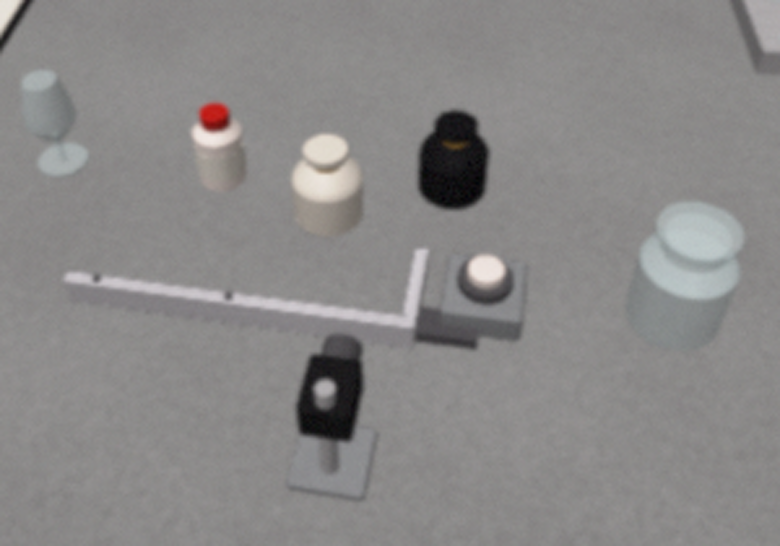

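View pics/top0.png

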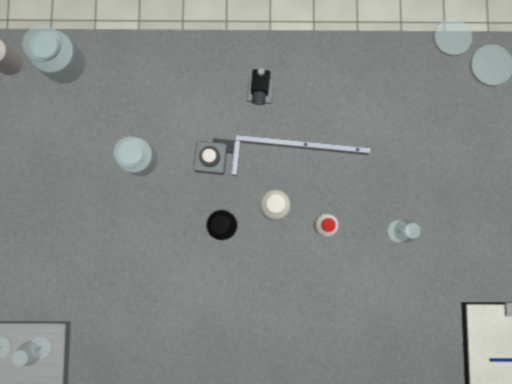

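White flask at (276,204) in the top view (crop (404,332)). The look-alikes are the black flask at (222,225), the white red-cap bottle at (327,224) and the white button at (209,155). I choose the white one with the mushroom stopper. Next I localise everything.

```bash
cat > h.py <<'E'
from workcell import manip, camera, spotter
import cv2, numpy as np
from scipy.optimize import least_squares
def proj(c,P):
    P=np.atleast_2d(P).astype(float); E=np.array(c["extrinsics"]); q=P@E[:3,:3].T+E[:3,3]
    f=192/np.tan(np.radians(c["vertical_fov"]/2))
    return np.c_[c["cx"]+f*q[:,0]/-q[:,2], c["cy"]-f*q[:,1]/-q[:,2]]
def unproj(c,uv,z):
    E=np.array(c["extrinsics"]);R=E[:3,:3];C=-R.T@E[:3,3]
    f=192/np.tan(np.radians(c["vertical_fov"]/2))
    d=R.T@np.array([(uv[0]-c["cx"])/f,-(uv[1]-c["cy"])/f,-1]); return C+d*(z-C[2])/d[2]
def st(p,P):
    P=np.atleast_2d(P).astype(float);c,s=np.cos(p[2]),np.sin(p[2])
    return np.c_[p[0]+c*P[:,0]-s*P[:,1],p[1]+s*P[:,0]+c*P[:,1],P[:,2]]
def circ(x,y,z,r,n=40):
    t=np.linspace(0,2*np.pi,n);return np.c_[x+r*np.cos(t),y+r*np.sin(t),0*t+z]
def lines():
    return [[(0,-300,30),(0,0,30),(-80,0,30),(-80,12,30),(12,12,30),(12,-300,30),(0,-300,30)],[(0,-300,0),(0,0,0),(-80,0,0)],
     [(-10,30,30),(-10,100,30),(-80,100,30),(-80,30,30),(-10,30,30)]]
def overlay(c,p,circs,name,crop,k):
    x0,y0,x1,y1=crop;im=cv2.resize(c["color"][y0:y1,x0:x1,::-1].copy(),None,fx=k,fy=k,interpolation=2)
    def d(P,col):
        u=((proj(c,P)-[x0,y0]+.5)*k-.5); cv2.polylines(im,[np.round(u*8).astype(np.int32)],False,col,1,cv2.LINE_AA,3)
    if p is not None:
        for l in lines(): d(st(p,l),(0,255,0))
    for q in circs: d(circ(*q),(0,0,255))
    cv2.imwrite(name,im)
E
python3 - <<'E'
from h import *
t=camera("top");s=camera("scene")
T=[((12,12,30),(312,174)),((12,-300,30),(622,203)),((0,-300,30),(620,214)),((-80,12,30),(303,264)),((-80,0,30),(315,264)),((0,0,30),(322,186))]
S=[((12,-300,30),(64,280)),((-80,12,30),(428,250)),((-80,0,30),(415,250)),((0,-300,30),(68,273))]
P1=np.array([a for a,_ in T]);U1=np.array([b for _,b in T])/2.3+[100,60]
P2=np.array([a for a,_ in S]);U2=np.array([b for _,b in S])/2.6+[120,100]
f=lambda p:np.r_[(proj(t,st(p,P1))-U1).ravel(),(proj(s,st(p,P2))-U2).ravel()]
f1=lambda p:f(p)[:12]
for g in (f1,f):
    r=least_squares(g,[700,50,0],x_scale=[100,100,.1],loss="soft_l1");print(r.x.round(4),r.fun.round(1))
p=r.x
def fit(q,parts,names,x0):
    pass
fl=unproj(t,np.array([404,329])/2.3+[100,60],83);bo=unproj(t,np.array([526,379])/2.3+[100,60],85)
bt=unproj(t,np.array([250.5,219])/2.3+[100,60],52)
gl=unproj(t,np.array([720,392])/2.3+[100,60],105);gf=unproj(t,np.array([685,393])/2.3+[100,60],0)
ja=unproj(t,np.array([70,212])/2.3+[100,60],107); bl=unproj(t,np.array([281,378])/2.3+[100,60],83)
print("flask",fl,"bottle",bo,"btn",bt,"glass",gl,gf,"jar",ja,"black",bl,"btn pred",st(p,[-45,65,52]))
fs=unproj(s,np.array([326,148])/2.6+[120,100],83);bs=unproj(s,np.array([486,270])/2.6+[120,100],52);print("scene flask,btn",fs,bs)
C=[(fl[0],fl[1],0,34),(fl[0],fl[1],47,34),(fl[0],fl[1],83,21),(bt[0],bt[1],52,16),(bo[0],bo[1],0,24),(ja[0],ja[1],0,40)]
overlay(t,p,C,"pics/ot.png",(100,60,440,270),2.3);overlay(s,p,C,"pics/os.png",(120,100,420,310),2.6)
E
```

```text
[ 6.653707e+02  4.841490e+01 -9.080000e-02] [-0.3 -0.4  0.4 -0.3  0.9  0.1 -0.4  0.  -0.4  0.5  0.  -0. ]
[ 6.663131e+02  4.872240e+01 -8.810000e-02] [-0.5 -0.8  0.3 -1.   0.8 -0.7 -0.5 -0.3 -0.4  0.1 -0.1 -0.4 -0.6 -1.4
  0.2 -2.3  0.1 -2.9 -0.1 -2.5]
flask [519.52635519 -30.97017216  83.        ] bottle [ 473.38610533 -144.13245019   85.        ] btn [628.02082331 116.95118238  52.        ] glass [ 461.86606514 -317.54253422  105.        ] [ 461.67488095 -316.94829592    0.        ] jar [624.62299121 277.72401833 107.        ] black [473.49554157  83.32738381  83.        ] btn pred [[627.20504737 117.42875839  52.        ]]
scene flask,btn [523.76203084 -30.41303955  83.        ] [636.02860516 116.95874557  52.        ]
```

View pics/ot.png

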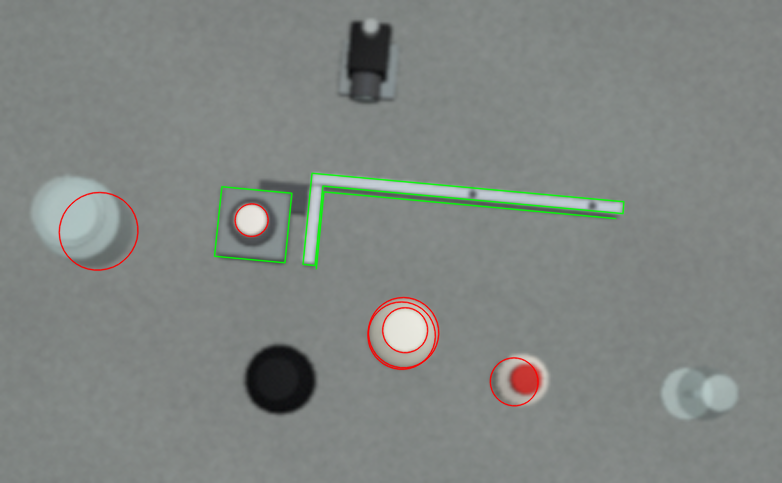

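View pics/os.png

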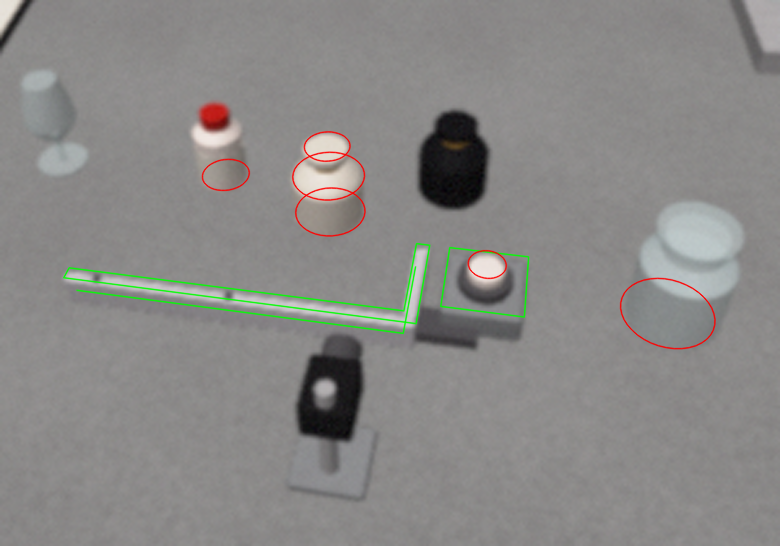

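jog_arm(commands="0.53 -480 -564 0 0 0 2.14; 0.53 -480 -564 0 0 0 2.14; 0.53 -480 -564 0 0 0 2.14; 0.53 -480 -564 0 0 0 2.14; 0.53 -480 -564 0 0 0 2.14; 0.53 -480 -564 0 0 0 2.14; 0.53 -480 -564 0 0 0 2.14; 0.53 -480 -564 0 0 0 2.14; 0.53 -480 -564 0 0 0 2.14; 0.53 -480 -564 0 0 0 2.14")

```text
clock: 2.3
tool_pos: [439.4, 41.9, 231.8]
tcp_rot: [3.141, -0.002, 0.954]
ft_force: [0.2, 0.5, 0.2]
gripper_width: 0.529
```

```bash
cat >> h.py <<'E'
def rel(x,y,z,yaw):
    o=manip.observe();p=o["tool_pos"];w=o["tcp_rot"][2]
    d=np.array([x,y,z])-p;c,s=np.cos(w),np.sin(w)
    print("at",p.round(1),round(w,3),"rel",[round(float(v),1) for v in (c*d[0]+s*d[1],s*d[0]-c*d[1],-d[2])],"rz",round(float((w-yaw+np.pi)%(2*np.pi)-np.pi),3),"F",o["ft_force"].round(1),o["clock"],o["gripper_width"])
E
python3 -c "
from h import *
rel(482,-64,150,.696)"
```

```text
at [439.4  41.9 231.8] 0.954 rel [-61.7, 96.0, 81.8] rz 0.258 F [0.2 0.5 0.2] 2.3 0.5291239885006858
```

jog_arm(commands="0.53 -61.7 96 80 0 0 0.258; 0.53 -61.7 96 80 0 0 0.258; 0.53 -61.7 96 80 0 0 0.258; 0.53 -61.7 96 80 0 0 0.258; 0.53 -61.7 96 80 0 0 0.258")

```text
clock: 2.92
tool_pos: [482.3, -61.0, 151.8]
tcp_rot: [-3.141, -0.001, 0.703]
ft_force: [0.8, 0.9, 0.6]
gripper_width: 0.532
```

```bash
python3 -c "
from h import *
rel(482,-64,25,.696)
t=camera('top');s=camera('scene');w=camera('wrist')
overlay(t,None,[(521,-31,0,34),(521,-31,47,34)],'pics/t1.png',(150,60,400,270),2.3)
cv2.imwrite('pics/w1.png',w['color'][:,:,::-1])
overlay(s,None,[(521,-31,0,34),(521,-31,47,34)],'pics/s1.png',(120,60,420,310),2.2)
"
```

```text
at [482.3 -61.  151.8] 0.703 rel [-2.2, 2.1, 126.8] rz 0.007 F [0.8 0.9 0.6] 2.925 0.5315802203300917
```

View pics/t1.png

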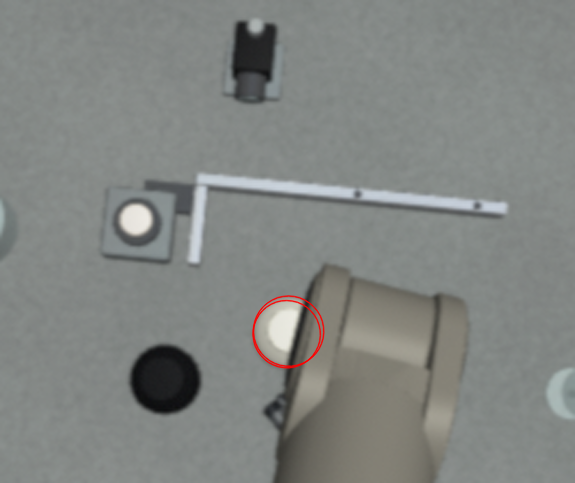

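View pics/w1.png

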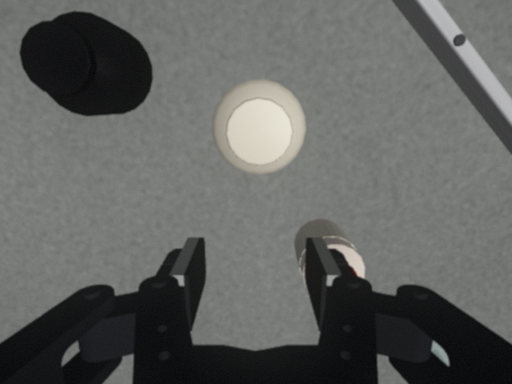

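View pics/s1.png

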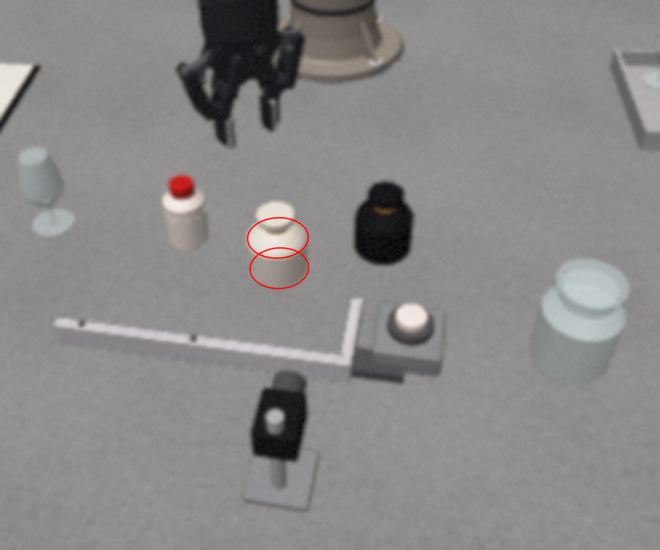

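Wrist view: the flask is ahead and centred at (260,130), the black look-alike at (85,62), the bottle at (335,250). I check the flask and bottle positions from this view.

```bash
python3 -c "
from h import *
w=camera('wrist')
print(unproj(w,(259.5,131),83),unproj(w,(315,235),0), unproj(w,(345,262),85))
print([ (d['extent'],d['p']) for d in spotter.find_in('wrist','bottle')])
b=(473,-146)
overlay(w,(665.8,48.5,-.089),[(521,-31,0,34),(521,-31,83,21),(*b,0,24),(*b,60,24)],'pics/w2.png',(0,0,512,384),1.5)
"
```

```text
[522.26405937 -30.40610844  83.        ] [ 479.0721601  -136.78657664    0.        ] [ 493.31241236 -131.29861314   85.        ]
[([0.6402, 0.6493, 0.1348, 0.1529], 0.69)]
```

View pics/w2.png

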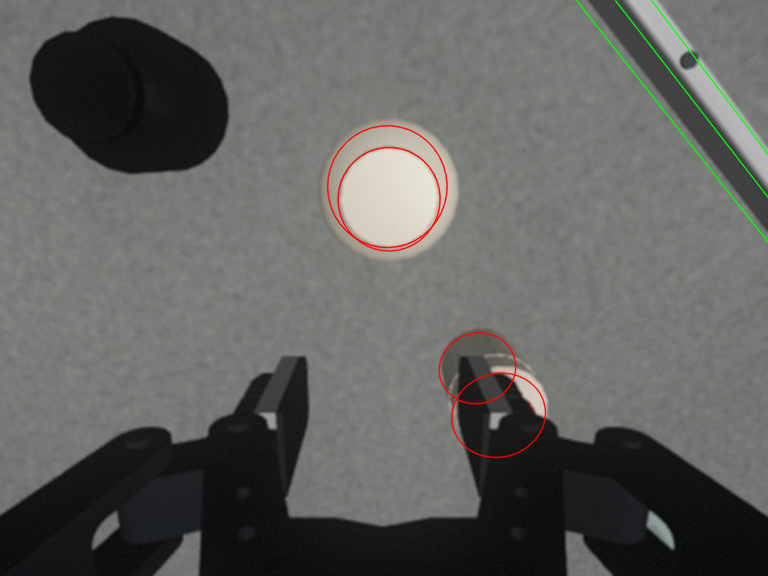

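jog_arm(commands="0.53 -2 2 62 0 0 0.007; 0.53 -2 2 115 0 0 0.007; 0.53 -2 2 126 0 0 0.007; 0.53 -2 2 126 0 0 0.007")

```text
clock: 3.68
tool_pos: [482.3, -64.8, 25.9]
tcp_rot: [3.141, -0.0, 0.695]
ft_force: [0.3, 0.4, 1.1]
gripper_width: 0.534
```

```bash
python3 -c "
from h import *
rel(482+52,-64+36,25,.696)
s=camera('scene');w=camera('wrist')
cv2.imwrite('pics/w3.png',w['color'][:,:,::-1])
overlay(s,None,[],'pics/s3.png',(120,60,420,310),2.2)
"
```

```text
at [482.3 -64.8  25.9] 0.695 rel [63.3, 4.8, 0.9] rz -0.001 F [0.3 0.4 1.1] 3.675 0.5337805304297758
```

View pics/w3.png

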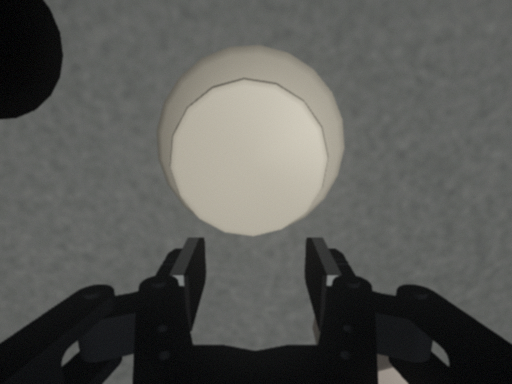

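View pics/s3.png

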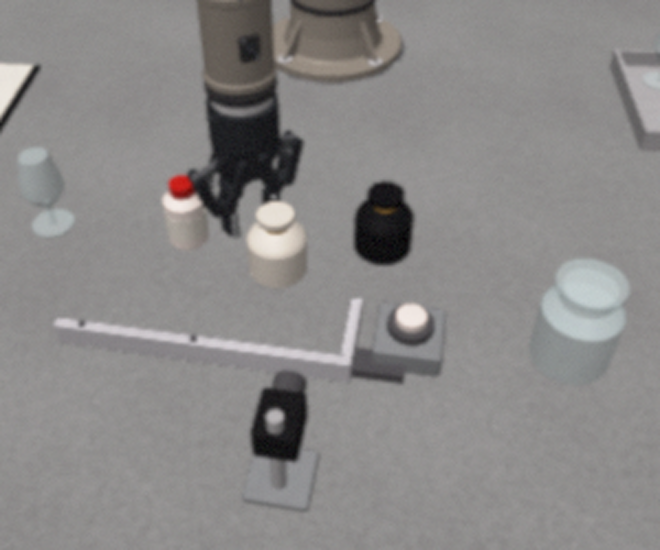

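jog_arm(commands="0.53 8 -1 0 0 0 0; 0.53 15 -1 0 0 0 0; 0.53 20 0 0 0 0 0; 0.53 28 2 0 0 0 0; 0.53 37 5 0 0 0 0; 0.53 46 8 0 0 0 0; 0.53 55 10 0 0 0 0; 0.53 64 13 0 0 0 0; 0.53 73 15 0 0 0 0; 0.53 80 17 0 0 0 0")

```text
clock: 5.03
tool_pos: [554.8, -26.2, 25.2]
tcp_rot: [3.142, -0.0, 0.695]
ft_force: [-2.6, -1.6, 2.9]
gripper_width: 0.523
```

```bash
python3 -c "
from h import *
rel(482+52,-64+36,25,.696)
t=camera('top');s=camera('scene');w=camera('wrist')
cv2.imwrite('pics/w4.png',w['color'][:,:,::-1])
overlay(s,None,[],'pics/s4.png',(120,60,420,310),2.2)
overlay(t,None,[],'pics/t4.png',(150,60,400,270),2.3)
"
```

```text
at [554.8 -26.2  25.2] 0.695 rel [-17.1, -11.9, 0.2] rz -0.001 F [-2.6 -1.6  2.9] 5.025 0.5229999391777161
```

View pics/w4.png

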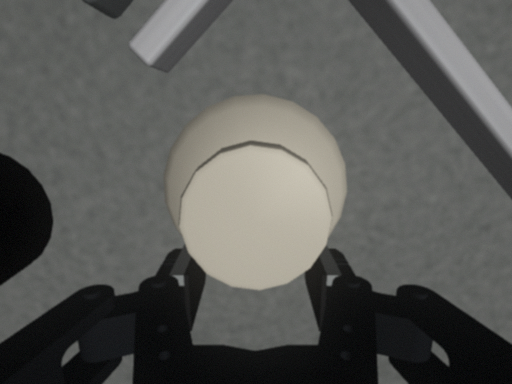

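View pics/s4.png

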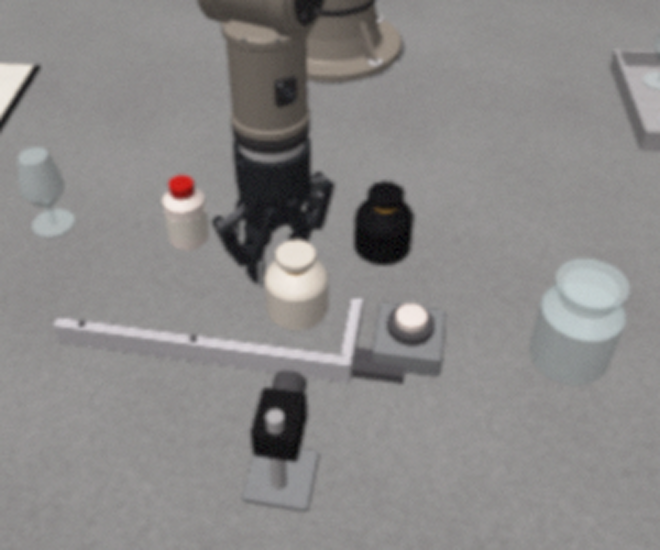

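View pics/t4.png

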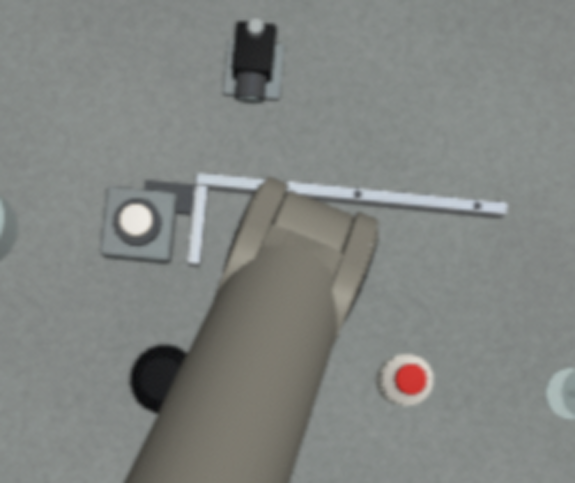

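The wrist view shows the flask nestled between both pads with its stopper at (256,217), clear of the fence and the end stop. I measure it and the station from here.

```bash
python3 -c "
from h import *
w=camera('wrist')
f=unproj(w,(256,217),83);print(f)
P=(665.8,48.5,-.089)
for p in ((665.8,48.5,-.089),):
  g=st(p,[-34,-34,0])[0];d=g-f;c,s=np.cos(.695),np.sin(.695);print(g,d,'tool',c*d[0]+s*d[1],s*d[0]-c*d[1])
  print('stop end face top',proj(w,st(p,[[-80,0,30],[-80,12,30],[-80,0,0],[0,-140,30],[0,-140,0]])))
print(unproj(w,(165,71),0),unproj(w,(157,64),30),unproj(w,(130,42),30))
overlay(w,P,[(f[0],f[1],0,34),(f[0],f[1],83,21)],'pics/w5.png',(0,0,512,384),1.5)
"
```

```text
[584.06937677  -2.00802734  83.        ]
[628.91256138  17.6565749    0.        ] [ 44.84318461  19.66460224 -83.        ] tool 47.03489888862906 13.613451940892185
stop end face top [[143.80163422  77.93166123]
 [119.38469023  54.27616736]
 [163.9350608   82.72417667]
 [524.66983858 184.34083526]
 [478.67897255 170.71445028]]
[590.66242508  58.27219812   0.        ] [593.47201326  54.63046903  30.        ] [593.30894548  66.90096562  30.        ]
```

View pics/w5.png

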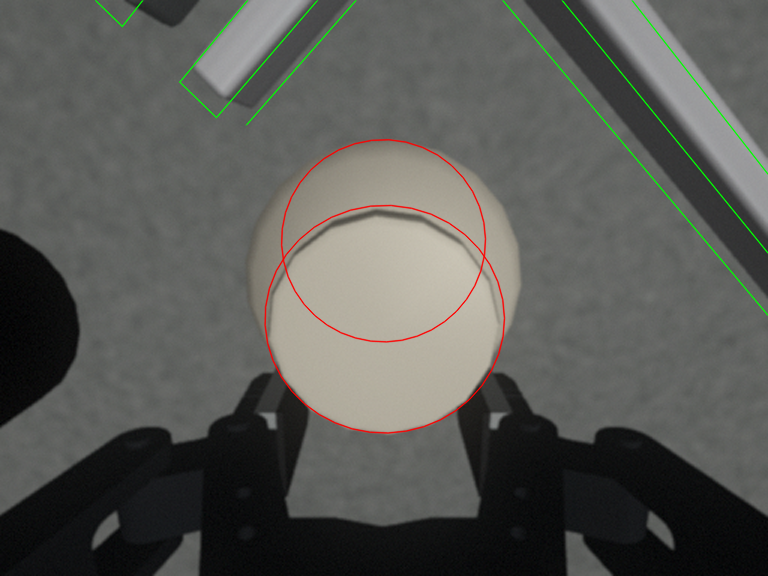

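jog_arm(commands="0.53 8 3 0 0 0 0; 0.53 16 6 0 0 0 0; 0.53 24 8 0 0 0 0; 0.53 32 11 0 0 0 0; 0.53 38 13 0 0 0 0; 0.53 42 14 0 0 0 0; 0.53 43 14 0 0 0 0")

```text
clock: 6.1
tool_pos: [596.4, -9.8, 25.3]
tcp_rot: [3.141, -0.0, 0.695]
ft_force: [-0.9, -0.4, -1.3]
gripper_width: 0.531
```

```bash
python3 -c "
from h import *
rel(482+52,-64+36,25,.696)
w=camera('wrist')
cv2.imwrite('pics/w6.png',cv2.resize(w['color'][:,:,::-1],None,fx=1.5,fy=1.5))
"
```

```text
at [596.4  -9.8  25.3] 0.695 rel [-59.6, -26.0, 0.3] rz -0.001 F [-0.9 -0.4 -1.3] 6.1 0.5307194421733357
```

View pics/w6.png

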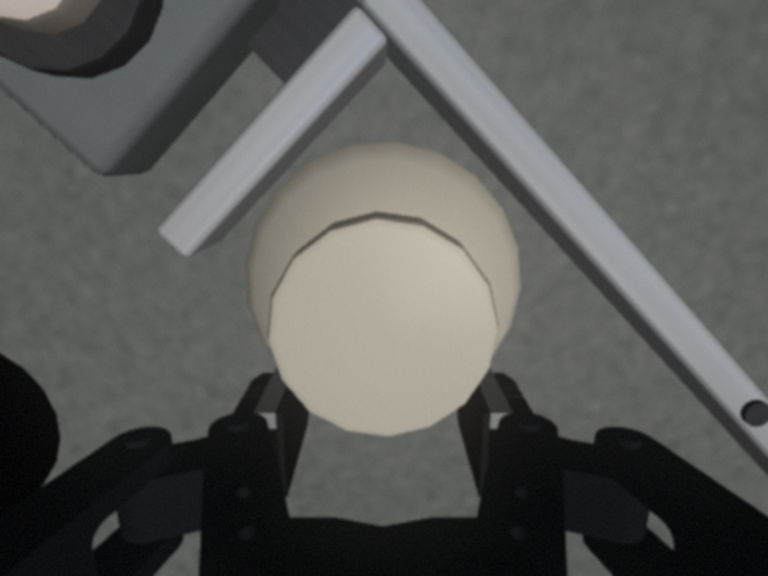

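jog_arm(commands="0.53 3 1 0 0 0 0; 0.53 5 2 0 0 0 0; 0.53 6 2 0 0 0 0; 0.53 6 2 0 0 0 0")

```text
clock: 6.65
tool_pos: [602.2, -7.5, 25.3]
tcp_rot: [3.141, -0.0, 0.695]
ft_force: [-0.1, -0.3, -0.6]
gripper_width: 0.532
```

jog_arm(commands="0.53 2 0.5 0 0 0 0; 0.53 3 1 0 0 0 0; 0.53 3 1 0 0 0 0")

```text
clock: 7.02
tool_pos: [605.1, -6.2, 25.3]
tcp_rot: [-3.142, -0.0, 0.695]
ft_force: [-0.5, 0.2, -1.0]
gripper_width: 0.528
```

```bash
python3 -c "
from h import *
rel(482+52,-64+36,25,.696)
w=camera('wrist')
cv2.imwrite('pics/w7.png',cv2.resize(w['color'][:,:,::-1],None,fx=1.5,fy=1.5))
"
```

```text
at [605.1  -6.2  25.3] 0.695 rel [-68.6, -28.8, 0.3] rz -0.001 F [-0.5  0.2 -1. ] 7.025 0.5282584576315255
```

View pics/w7.png

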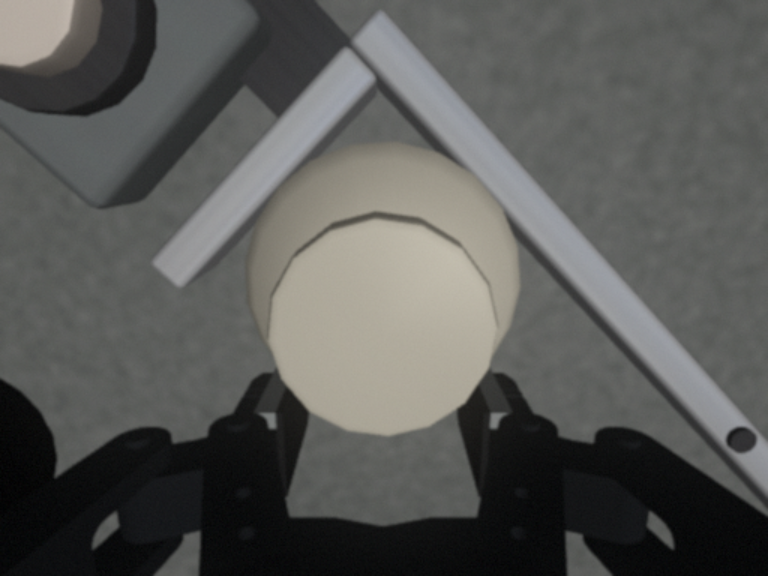

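```bash
python3 -c "
from h import *
w=camera('wrist')
k=lambda u,z:unproj(w,(np.array(u)+.5)/1.5-.5,z)
c=k((377,84),30);r=k((735,457),30) 
# fence face top edge: far point & corner
l=k((181,289),30)
f=k((384,324),83)
a=np.arctan2(*(c-l)[:2][::-1]);print(c,l,f,'yaw stop',a,'len',np.linalg.norm(c-l))
y=-.089;print('flask in station',st((0,0,-y),(f-c)*[1,1,0]))
print('btn',k((30,0),52))
"
```

```text
[668.33728369  48.52981789  30.        ] [591.97701224  56.66269334  30.        ] [634.06063842  17.88900837  83.        ] yaw stop -0.10610662745727605 len 76.79215270963113
flask in station [[-31.41754886 -33.56613237   0.        ]]
btn [633.39480368 111.04582974  52.        ]
```

jog_arm(commands="0.53 1 0 0 0 0 0; 0.53 2 0 0 0 0 0; 0.53 2 0 0 0 0 0")

```text
clock: 7.5
tool_pos: [605.7, -5.6, 25.2]
tcp_rot: [-3.141, 0.001, 0.695]
ft_force: [-3.9, -1.9, 1.2]
gripper_width: 0.526
```

```bash
python3 -c "
from h import *
rel(482+52,-64+36,25,.696)"
```

```text
at [605.7  -5.6  25.2] 0.695 rel [-69.4, -28.7, 0.2] rz -0.001 F [-3.9 -1.9  1.2] 7.5 0.525535969690884
```

jog_arm(commands="0.53 1 0 0 0 0 0; 0.53 2 0 0 0 0 0; 0.53 2 0 0 0 0 0; 0.53 2 0 0 0 0 0")

```text
clock: 8.0
tool_pos: [605.8, -5.4, 25.1]
tcp_rot: [-3.14, 0.004, 0.694]
ft_force: [-6.8, -3.0, 2.8]
gripper_width: 0.53
```

```bash
python3 -c "
from h import *
rel(482+52,-64+36,25,.696)
w=camera('wrist')
cv2.imwrite('pics/w8.png',cv2.resize(w['color'][:,:,::-1],None,fx=1.5,fy=1.5))
s=camera('scene')
overlay(s,None,[],'pics/s8.png',(200,130,340,250),5)
"
```

```text
at [605.8  -5.4  25.1] 0.694 rel [-69.7, -28.6, 0.1] rz -0.002 F [-6.8 -3.   2.8] 8.0 0.5299528664225598
```

View pics/w8.png

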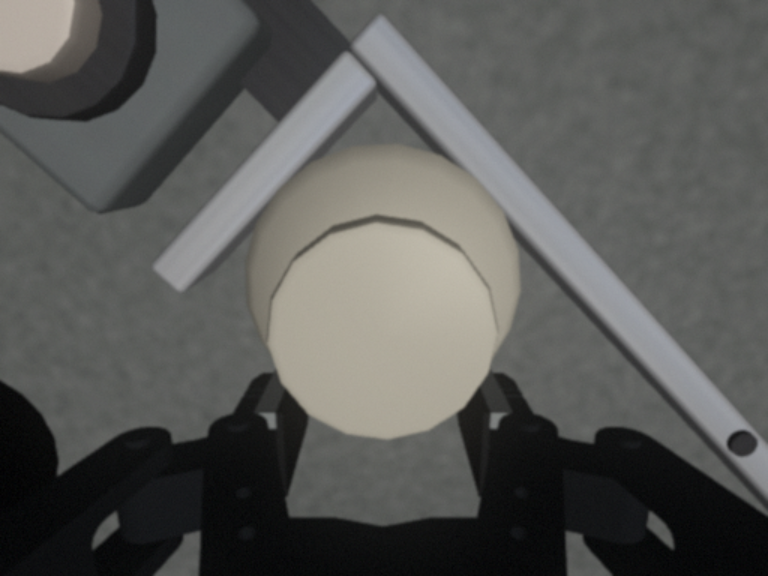

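View pics/s8.png

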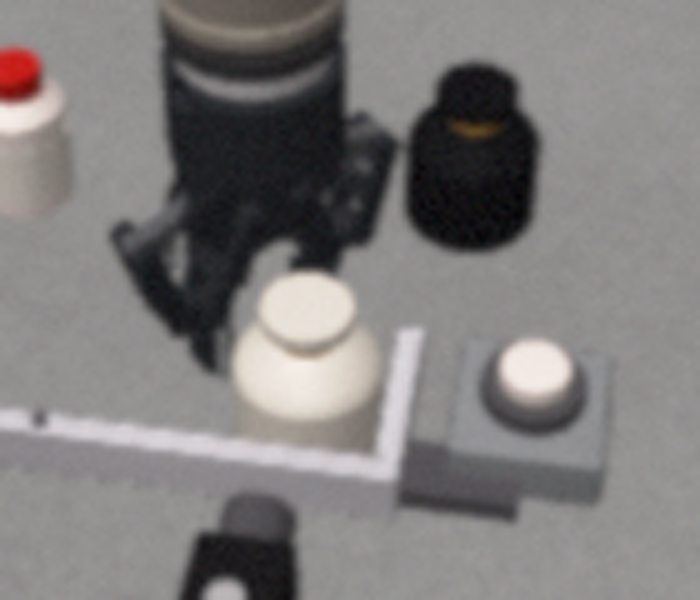

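Force builds and the flask stops. I check end-stop contact separately with a push along station +y.

jog_arm(commands="0.53 0.7 -0.7 0 0 0 0; 0.53 1.4 -1.4 0 0 0 0; 0.53 2.1 -2.1 0 0 0 0; 0.53 2.1 -2.1 0 0 0 0")

```text
clock: 8.6
tool_pos: [605.7, -4.3, 25.1]
tcp_rot: [-3.141, 0.005, 0.692]
ft_force: [-7.0, -6.1, 3.2]
gripper_width: 0.534
```

jog_arm(commands="0.53 0.7 -0.7 0 0 0 0; 0.53 1.4 -1.4 0 0 0 0; 0.53 1.4 -1.4 0 0 0 0")

```text
clock: 8.98
tool_pos: [605.8, -3.8, 25.2]
tcp_rot: [3.141, 0.006, 0.691]
ft_force: [-7.5, -7.3, 5.1]
gripper_width: 0.529
```

```bash
python3 -c "
from h import *
rel(550,-52,25,.694)
w=camera('wrist')
cv2.imwrite('pics/w9.png',cv2.resize(w['color'][:,:,::-1],None,fx=1.5,fy=1.5))
"
```

```text
at [605.8  -3.8  25.2] 0.691 rel [-73.7, 1.6, 0.2] rz -0.003 F [-7.5 -7.3  5.1] 8.975 0.529153809796566
```

View pics/w9.png

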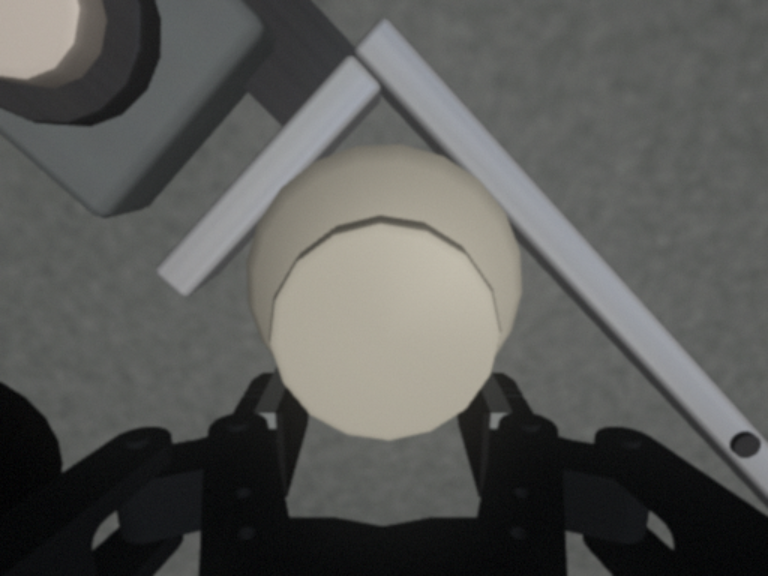

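jog_arm(commands="0.53 -5 0 0 0 0 0; 0.53 -15 0 0 0 0 0; 0.53 -30 0 0 0 0 0; 0.53 -45 0 0 0 0 0; 0.53 -50 0 0 0 0 0; 0.53 -50 0 -60 0 0 0; 0.0 -50 0 -120 0 0 0; 0.0 -50 0 -140 0 0 0; 0.0 -50 0 -140 0 0 0")

```text
clock: 10.15
tool_pos: [571.4, -30.8, 167.0]
tcp_rot: [3.14, -0.004, 0.695]
ft_force: [0.4, 0.7, -1.2]
gripper_width: -0.002
```

```bash
python3 -c "
from h import *
rel(632,119,165,.694)
w=camera('wrist');s=camera('scene');t=camera('top')
cv2.imwrite('pics/w10.png',cv2.resize(w['color'][:,:,::-1],None,fx=1.5,fy=1.5))
overlay(t,None,[],'pics/t10.png',(170,90,320,200),5)
overlay(s,None,[],'pics/s10.png',(200,130,340,250),5)
"
```

```text
at [571.4 -30.8 167. ] 0.695 rel [142.5, -76.2, 2.0] rz 0.001 F [ 0.4  0.7 -1.2] 10.15 -0.001711121663123007
```

View pics/w10.png

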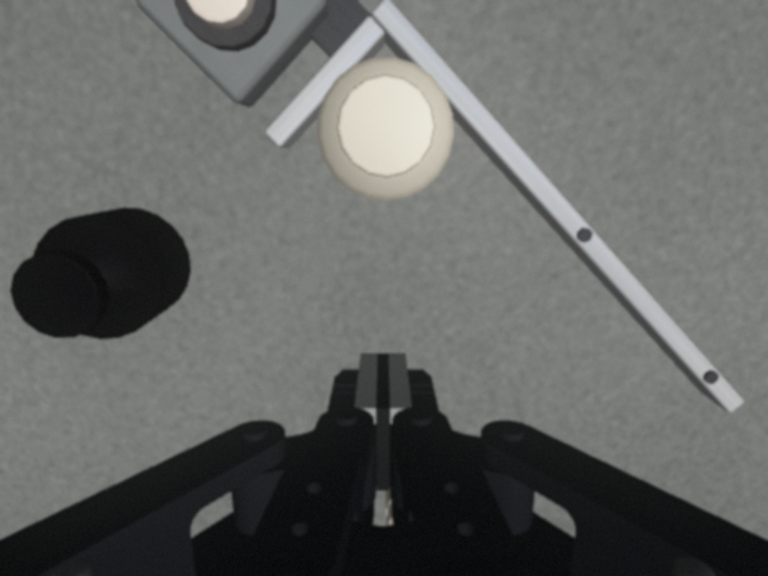

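View pics/t10.png

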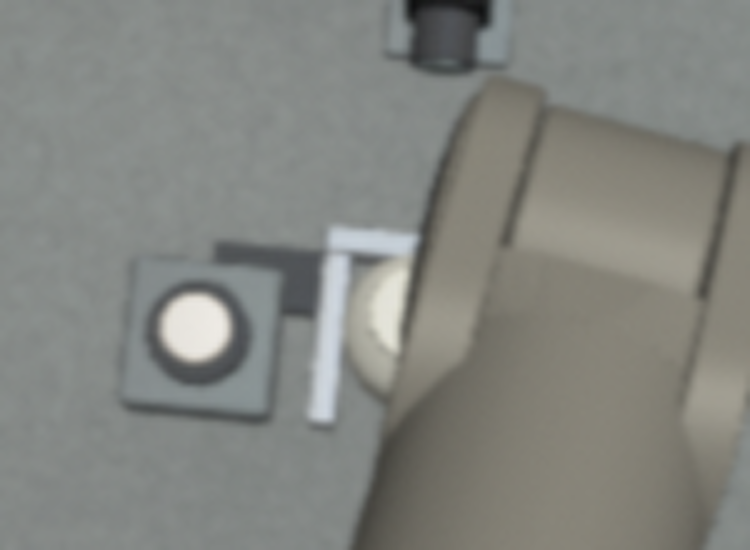

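View pics/s10.png

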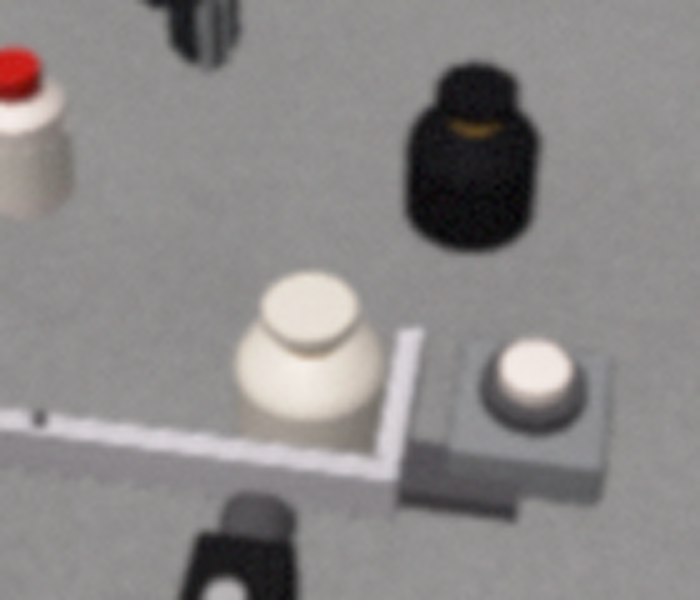

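```bash
python3 -c "
from h import *
w=camera('wrist')
k=lambda u,z:unproj(w,(np.array(u)+.5)/1.5-.5,z)
c=k((387,36),30);l=k((283,146),30);r=k((733,412),30);f=k((386.5,125.5),83)
print(c,l,f,r); 
y=np.arctan2(*(c-r)[:2][::-1])-np.pi/2;print(y,np.arctan2(*(c-l)[:2][::-1]))
for yy in(-.089,y): print('flask in station',st((0,0,-yy),(f-c)*[1,1,0]))
overlay(w,(671,50.5,-.089),[(f[0],f[1],83,21),(f[0],f[1],47,34)],'pics/w11.png',(0,0,512,384),1.5)
"
```

```text
[664.693205    46.82224757  30.        ] [589.82332811  55.06555273  30.        ] [629.88905997  18.48019641  83.        ] [ 639.95206707 -245.75268226   30.        ]
-0.0843627145030954 -0.10966006833952233
flask in station [[-32.14728035 -31.32335776   0.        ]]
flask in station [[-32.29218953 -31.17394538   0.        ]]
```

View pics/w11.png

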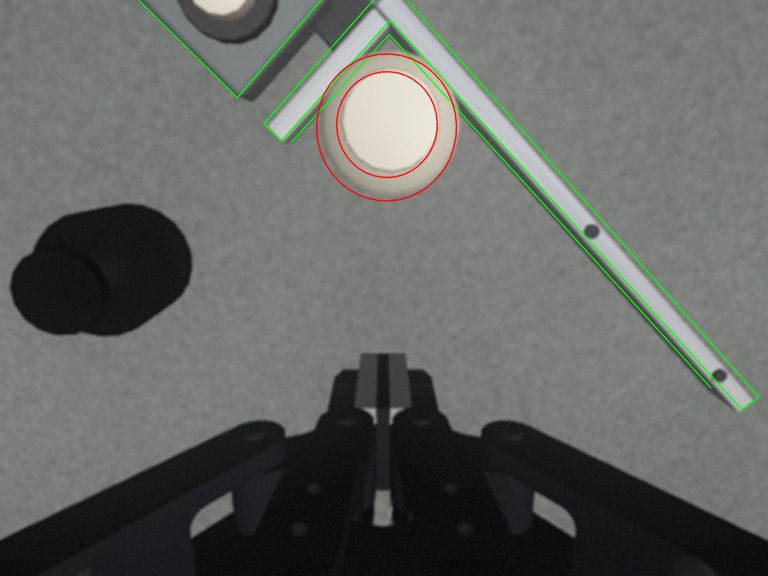

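jog_arm(commands="0 40 -20 0 0 0 -0.18; 0 80 -45 0 0 0 -0.36; 0 120 -65 0 0 0 -0.54; 0 141 -77 0 0 0 -0.72; 0 141 -77 0 0 0 -0.876; 0 141 -77 30 0 0 -0.876; 0 141 -77 60 0 0 -0.876; 0 141 -77 80 0 0 -0.876; 0 141 -77 80 0 0 -0.876; 0 141 -77 80 0 0 -0.876")

```text
clock: 11.6
tool_pos: [629.8, 118.5, 86.0]
tcp_rot: [3.14, -0.0, 1.571]
ft_force: [0.5, -1.1, -0.4]
gripper_width: -0.001
```

```bash
python3 -c "
from h import *
rel(630.5,118.5,52,1.571)
w=camera('wrist');s=camera('scene');t=camera('top')
cv2.imwrite('pics/w12.png',cv2.resize(w['color'][:,:,::-1],None,fx=1.5,fy=1.5))
overlay(t,None,[],'pics/t12.png',(170,90,320,200),5)
overlay(s,None,[],'pics/s12.png',(200,130,340,250),5)
"
```

```text
at [629.8 118.5  86. ] 1.571 rel [0.0, 0.7, 34.0] rz -0.0 F [ 0.5 -1.1 -0.4] 11.6 -0.0010467499593396579
```

View pics/w12.png

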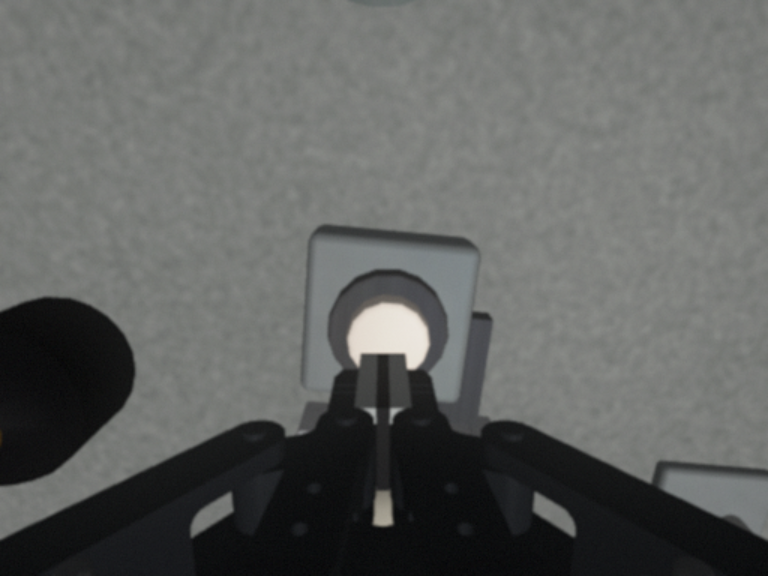

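View pics/s12.png

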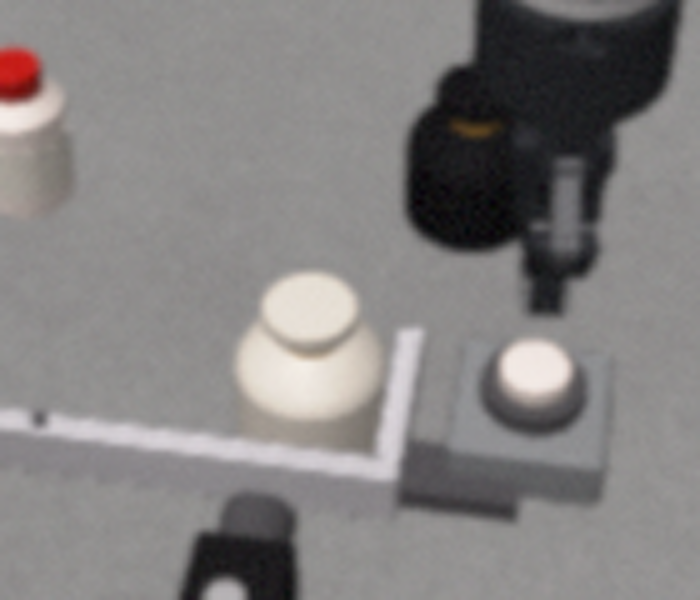

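View pics/t12.png

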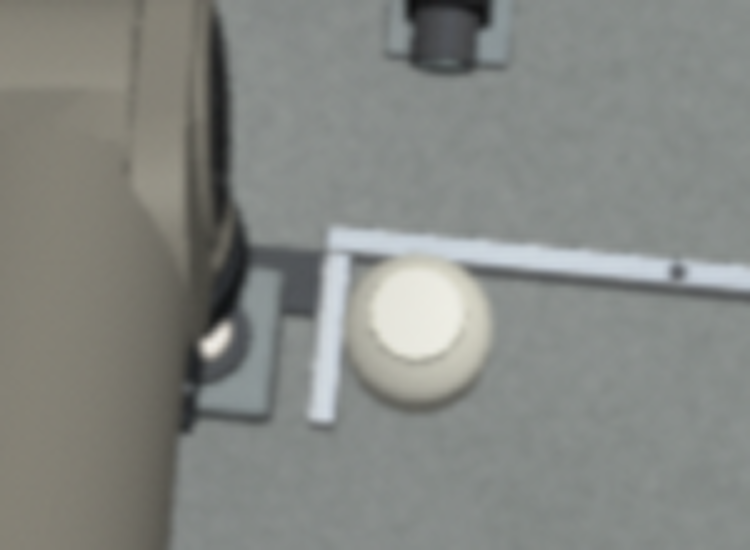

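```bash
python3 -c "
from h import *
w=camera('wrist');t=camera('top')
print('btn wrist',unproj(w,(388.5/1.5,343/1.5),52), 'tcp', manip.observe()['tool_pos'])
k=lambda u,z:unproj(t,(np.array(u)+.5)/5-.5+[170,90],z)
c=k((350,256),30);f=k((417,310),83);print(c,f,st((0,0,.089),(f-c)*[1,1,0]))
print('tip pixel',proj(w,manip.observe()['tool_pos'])*1.5)
"
```

```text
btn wrist [631.77948771 117.90974913  52.        ] tcp [629.66714587 118.68010988  86.3036164 ]
[665.44271985  49.36978247  30.        ] [631.25179795  18.22860078  83.        ] [[-31.28769042 -34.05690481   0.        ]]
tip pixel [[383.20747675 380.73420791]]
```

jog_arm(commands="0 0 2 15 0 0 0; 0 0 2 28 0 0 0; 0 0 2 33 0 0 0; 0 0 2 36 0 0 0; 0 0 2 39 0 0 0; 0 0 2 41 0 0 0; 0 0 2 42 0 0 0; 0 0 2 42 0 0 0")

```text
clock: 12.85
tool_pos: [630.8, 118.4, 45.9]
tcp_rot: [-3.141, -0.001, 1.571]
ft_force: [-8.1, -0.5, 17.0]
gripper_width: -0.003
```

The button is bottomed out: the tip is at z = 45.9 with 17 N, past the spring's 5 N. I release, go straight up, and back off.

jog_arm(commands="0 0 0 -3 0 0 0; 0 0 0 -10 0 0 0; 0 0 0 -30 0 0 0; 0 0 0 -80 0 0 0; 0 0 0 -130 0 0 0; 0 0 -60 -150 0 0 0; 0 0 -120 -150 0 0 0; 0 0 -150 -150 0 0 0; 0 0 -150 -150 0 0 0; 0 0 -150 -150 0 0 0")

```text
clock: 14.1
tool_pos: [482.4, 118.7, 194.4]
tcp_rot: [3.139, -0.001, 1.571]
ft_force: [0.8, -0.2, -0.5]
gripper_width: -0.002
```

```bash
python3 -c "
from h import *
rel(630.5,118.5,52,1.571)
s=camera('scene');t=camera('top')
overlay(t,None,[],'pics/t13.png',(100,60,440,270),2.3)
overlay(s,None,[],'pics/s13.png',(200,130,340,250),5)
"
```

```text
at [482.4 118.7 194.4] 1.571 rel [-0.2, 148.1, 142.4] rz -0.0 F [ 0.8 -0.2 -0.5] 14.1 -0.0015931871028274905
```

View pics/s13.png

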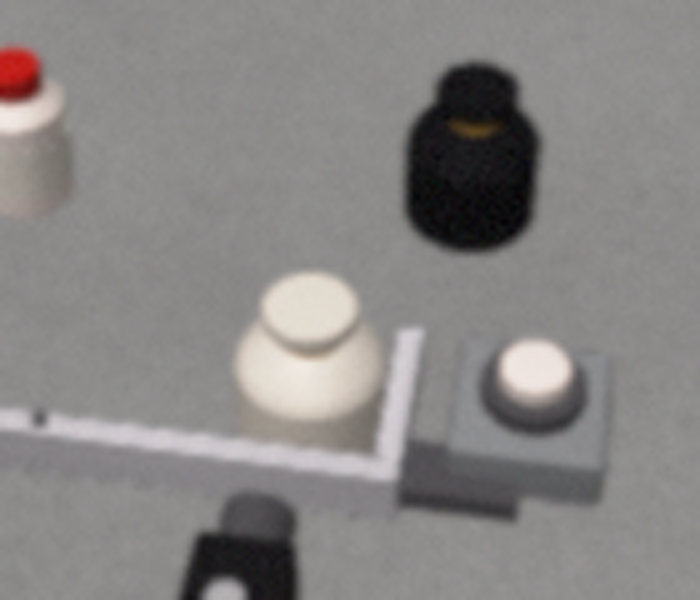

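View pics/t13.png

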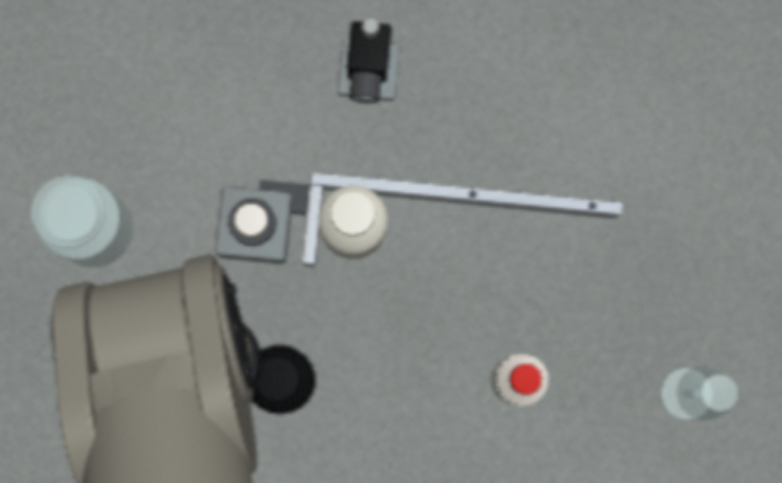

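Nothing else has moved and the button is up. I check both side gaps more precisely before handing in.

```bash
python3 - <<'E'
from h import *
t=camera('top')
im=np.mean([camera('top')['color'].astype(float) for _ in range(8)],0)[:,:,::-1]
cv2.imwrite('pics/t14.png',cv2.resize(im[130:185,225:290].clip(0,255).astype(np.uint8),None,fx=10,fy=10,interpolation=cv2.INTER_CUBIC))
# fit joint: station and flask with overlays
for i,(p,f) in enumerate([((665.8,49,-.089),None)]):
    g=st(p,[-34,-34,0])[0]
    c=dict(t);c['color']=im.clip(0,255).astype(np.uint8)
    overlay(c,p,[(g[0],g[1],47,34),(g[0],g[1],0,34),(g[0],g[1],83,21)],'pics/t15.png',(225,130,290,185),10)
E
```

```text
(no output)
```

View pics/t14.png

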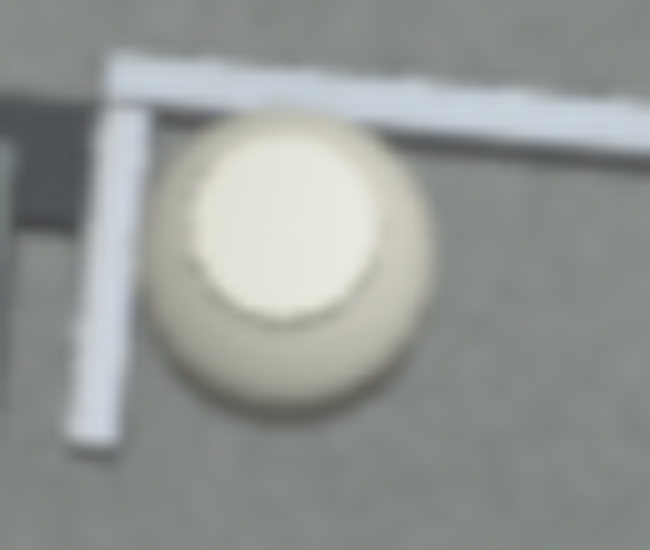

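View pics/t15.png

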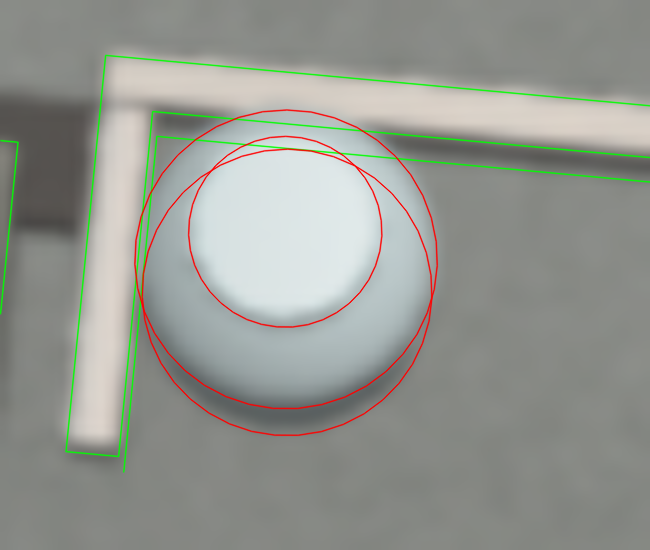

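Relative to the overlay, the flask lies within about 0.5 mm of touching both bars. Handing in.

```bash
python3 -c "
from h import *
print(manip.observe()['clock'],manip.hand_in())"
```

```text
the job is handed in; nothing more can be done
14.65 None
```

I pushed the white ceramic flask with the half-open fingers, 25 mm above the bench, diagonally into the station corner. A final push against the end stop met about 7 N in both directions. I then backed off, pressed the button with the fingers shut, and released it. I handed in at 14.65 s, with the arm clear of everything; no verdict is reported.

**Last checks:**
- **Flask:** it stands upright, and the averaged top view puts it within about 0.5 mm of touching both the fence and the end stop.
- **Button:** the fingertip reached z = 45.9 mm with 17 N, which is the full 6 mm of travel. The cap is up again in the last pictures.
- **Other things:** the bottle, the glass, the jar and the black look-alike show no visible movement in the top view.

**What disagreed:**
- **Cameras:** the scene and wrist cameras put the station about 3 to 8 mm farther from the robot than the top camera did. I relied on contact force and on positions relative to the station instead of absolute positions.
- **Single-view readings:** these put the flask at x of about -31 to -32 mm and y of -31 to -34 mm in the station frame. Anything above -34 mm is impossible with the flask against the bars, so I take them as 2 to 3 mm off.

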